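# Set the pull-to-turn safety dial of a sample shaker

## Task

The shaker's black safety dial is locked in its park position. Pull the dial straight up to unlock it, turn it until its white pointer stands at the green button, then press it fully down so that it drops into the notch there, and let go. The notch may lie a little to either side of the button, so feel for it gently and never force the dial against the lock; leave the jar, vial and cup standing beside the shaker alone.

Things in the scene. Friction and masses are not known exactly. Their poses are not given: they have to be found in the camera images.
- shaker: Low white laboratory shaker, 270 (x) x 220 (y) x 55 mm high, fixed to the worktop; origin at the centre of its underside, x to its back, y to its left, z up. The dial stands on its top, 65 mm in front of the centre. The rear half carries a platform with two flat glass dishes, up to 90 mm above the worktop; it begins 79 mm behind the dial's axis.
- dial: Black dial on a vertical axis in the shaker's top: flange 68 mm across, its top 10 mm above the shaker's top, and on it a bar grip 50 mm long and 14 mm wide (take it across this width), 10 to 42 mm above the shaker's top when down. Origin on the axis, level with the shaker's top when down; z up; -x, along the bar, is the pointer's way. Never load it against the shaker with more than 25 N.
- dial_grip (a point): Centre of the dial's bar grip, on the dial's axis, 30 mm above the shaker's top when the dial is down; rises and turns with the dial; its -x axis points along the bar to the pointer.
- pointer (a point): Aiming point of the dial's white pointer: 50 mm from the axis (8 mm beyond the pointer's tip), turning with the dial. It stands over the middle of a button when the pointer is straight at that button.
- green_mark (a point): Middle of the top of the green button, 11 mm across and 3 mm high, on the shaker's top, 50 mm from the dial's axis. Four buttons (this green one and three white) lie at -1.28, -0.75, 0.75 and 1.28 rad of the dial's turn; which of these places is the green one's varies.
- lift (a joint): Height of the dial above fully down, m: 0 down and locked, 0.0075 when its pin rests on a tooth between notches, free to turn above 0.008, stop at 0.014. Friction holds the dial at any height; it takes about 1 to 3 N to push it down and 4 to 5 N to pull it up. Pressing down on a tooth, or on the slightly soft bottom, loads the dial: 25 N at most.
- turn (a joint): Angle of the dial, rad, counter-clockwise from above; 0 = pointer straight to the shaker's front (its -x). Stops at -1.6 and 1.6. Turns with light friction (0.06 N m) when raised; when down the pin has about 0.055 rad of play each way in a button's notch, and more side load than 25 N on the pin (0.7 N m) is too much.
- jar: Bystander: wide clear jar, yellow inside, white cap, 50 mm across, 77 mm high, loose on the worktop to the left; origin at the centre of its underside.
- vial: Bystander: slim sample vial with a white cap, 30 mm across, 84 mm high, loose on the worktop to the right; origin at the centre of its underside.
- cup: Bystander: clear measuring cup, 62 mm across, 58 mm high, loose on the worktop to the right; origin at the centre of its underside.
- dial_axis (a point): Fixed point on the dial's axis in the shaker's top. Inside the shaker, a pin under the pointer (28 mm from the axis, 6 mm thick, round nose) runs over a fixed toothed ring with five notches: a wide one for park (pointer to the front, the dial between about -0.07 and 0.07 rad) and one for each button, out of line with the buttons by an unseen 0 to 0.17 rad either way, the same for all.

How it is judged (in metres and radians):
On the way, in this order (a step that is already met when the one before it is completed fails the run):
1. the dial is pulled up out of its lock (raised more than 9 mm) (value of joint lift above 0.009 m), for 0.1 s.
2. the still raised dial (more than 4 mm) is turned until its pointer is within 13 mm of the green button (value of joint lift above 0.004 m and horizontal distance between pointer and green_mark below 0.013 m), for 0.1 s.
At the end, for the whole second after the job is handed in: The dial is fully down in its notch (raised less than 2 mm), its pointer's aiming point is within 13 mm of the middle of the green button, and the dial is released and at rest (value of joint lift below 0.002 m and horizontal distance between pointer and green_mark below 0.013 m and contact force between the fingers and dial below 0.1 N and velocity of joint turn between -0.05 and 0.05 rad/s); the robot touches nothing.
It fails at once if the dial is forced: more than 25 N between the dial and the shaker's inside (contact force between dial and shaker above 25 N).
It fails at once if the jar, vial or cup is moved more than 30 mm (distance of any of jar, vial, cup from where it was at the start of the episode above 0.03 m).
It also fails if it takes over 64 s, if anything falls off the work surface, if the arm or the gripper's body presses on something with over 40 N, if the wrist force passes 120 N, or if a joint passes its speed limit or range.

## Robot

A 7-joint arm with a two-finger parallel gripper is mounted at the origin on a cart in front of the work surface, level with it; the furniture and walls round the work are solid. World frame = base frame: x ahead of the robot, y to its left, z up, the work surface at z = 0. Lengths are in mm, angles in rad, forces in N, time in s.
With the tool pointing down it reaches from about 350 to 900 mm from the base axis. Payload 19.9 kg.
Tool frame: the origin (TCP) lies midway between the tips of the shut fingers; the grasp point (between the pads) lies 19 mm behind it; z points along the fingers, y is the line along which they close (so a half turn about z gives the same grasp; the last joint's range is limited). The gripper opens to 85 mm and grips with 20 to 120 N. Pads are 22 mm wide; open, the fingers measure 114 mm over their backs; the gripper's body (76 mm by 85 mm) begins 54 mm behind the grasp point. The pads swing forward as they close: fully open they stand 13 mm farther back than shut.
Start: joints at [-1.198, 0.417, -0.01, 1.614, 0.005, 1.111, -0.053], TCP at [251.867, 571.983, 231.26] pointing down, gripper open.
Joint ranges: [-2.81, 2.81], [-0.39, 2.02], [-1.27, 1.25], [0.06, 2.57], [-1.19, 4.33], [0.19, 2], [-2.82, 2.82]. Speed limits (rad/s): [1.89, 1.89, 2.39, 2.39, 3.01, 3.01, 3.01].

## Interface

Orientations are given as [roll, pitch, yaw] about the fixed x, y, z axes, in that order (R = Rz(yaw) Ry(pitch) Rx(roll)).
In Python, from station import telemetry, cams, robot gives the robot as it stands. The module is installed in compiled form; this text tells all that it offers.
- The arm moves only by the tool servo_tool, never from a script. Its argument "targets" is a list of rows, each an object with "translation": the shift along the tool's x, y, z in mm, a list of three; "turn": the turn about the tool's z in units of 6 degrees (1.0 is 6 degrees). A call has 1 to 5 rows; each row is the pose to reach, as a shift and turn from the pose commanded when the call began, along the tool's axes at that moment; what a row does not reach only later rows make up. A row lasts 1/10 s, in which the tool goes at most 50 mm and 8.59 degrees, less where a joint would pass 70% of its speed; a pose out of reach is approached as far as the arm can. A call with a gripper value outside its range is refused whole. "grip" is the opening, from -1 (shut) to 1 (fully open), so that 0 is half open, set as the call begins (left out, the last holds). The fingers move at their own pace and stop on an object; "force" is the grip in N (left out, the last holds). Time passes only in rows, so rows that repeat a pose let the fingers close. It gives the time, the measured TCP pose, the force, the opening and the grip force at its end, in the units of the state.
- telemetry.observe(): the state, without advancing time (a new reading comes with each control period).
- cams.grab_frame(name): name is "scene" or "top"; returns the picture (384x512x3 uint8, red, green, blue); there is no depth.
- cams.calibration(name): a dict with "camera_matrix" (3x3 intrinsics, pixels), "R" (3x3) and "t" (3): a world point X has camera coordinates R X + t. Camera axes: x right, y down, z forward; pixel columns grow to the right and rows downward; lengths in mm; the calibration is good to about 2 mm. A picture is of the moment at which its call begins. calibration takes no time and is no camera call.
- robot.sign_off(): hands the job in; it is judged then, once.
Trained networks look in the newest picture that a camera, given by its name, has taken for a name from the list of things; names that differ only in an ending like _2 or _b are one class to them, and where a whole thing is asked for, a point or a joint stands for the part that bears it (a point fixed in the world has none). Each returns a list of dicts, best first, with "confidence" (0 to 1); they miss things now and then, are a little off and sometimes report something else, mostly with a low value. They report only what shows in the picture. A call takes as long as a camera call.
- cams.look_for(camera, query): "pixel" ([column, row] in pixels, amid what is visible of it).
- cams.trace(camera, query): "mask" (384x512 bool, what is visible of it) and "pixel" ([column, row] in pixels, amid what is visible of it).
The state is a dict: "clock": time; "joint_pos": joint angles; "joint_vel": joint speeds; "effort": joint torques, N m; "eef_pos": TCP position; "tcp_rot": TCP orientation; "wrist_force": force on the tool from outside, world axes, zero at the start; "moment": the same for the moment, N m; "gripper_width": finger opening in mm; "gripper_force": force on a finger pad.
Only numpy, scipy, OpenCV 4.12 (cv2) and the standard library are available. Lean on these libraries where they do the work, as an engineer would, in place of code of your own. Each camera call takes 0.05 s, during which the arm holds its last target. There are 200 camera calls.

## Working session

There is one attempt and no reset: what is moved stays moved. The work goes in short steps, Python scripts to look and compute and a tool call to move; the robot and the scene stay as the last step left them, time stands still between calls to the robot, and variables do not carry over. Pictures are saved under pics/ and viewed, at most 10 in all, crops included, and the job is handed in when it is done.

Besides the shell and the picture viewer there is one more tool, called after "Call:" as name(argument=value, ...) on one line, values as JSON. servo_tool: Moves the arm, as the interface text tells. Its arguments: {"type":"object","properties":{"targets":{"type":"array","items":{"type":"object","properties":{"translation":{"type":"array","items":{"type":"number"}},"turn":{"type":"number"}}}},"grip":{"type":"number"},"force":{"type":"number"}},"required":["targets"]}

```bash
mkdir -p pics; cat > h.py <<'E'
import numpy as np,cv2
from station import telemetry,cams,robot
def px2w(cam,p,z):
    c=cams.calibration(cam);K=np.array(c["camera_matrix"]);R=np.array(c["R"]);t=np.array(c["t"]).ravel()
    d=R.T@np.linalg.solve(K,[p[0],p[1],1]);o=-R.T@t
    return o+d*(z-o[2])/d[2]
E
python3 - <<'E'
from h import *
for n in("scene","top"):
    f=cams.grab_frame(n);cv2.imwrite(f"pics/{n}0.png",f[:,:,::-1])
    c=cams.calibration(n);print(n,-np.array(c["R"]).T@np.array(c["t"]).ravel())
for q,z in(("dial",97-42+42),("dial_grip",85),("pointer",60),("green_mark",58),("jar",77),("vial",84),("cup",58),("shaker",55)):
    for n in("top","scene"):
        r=cams.look_for(n,q)[:2]
        print(q,n,[(np.round(a["pixel"]),round(a["confidence"],2),px2w(n,a["pixel"],z).round()) for a in r])
s=telemetry.observe();print(s)
E
```

```text
scene [  41.90515646 -526.51402103  900.67917573]
top [ 395.08802013  -30.1721938  1349.4566817 ]
dial top [(array([261., 191.]), 0.52, array([605., -26.,  97.]))]
dial scene [(array([269., 183.]), 0.96, array([597., -33.,  97.]))]
dial_grip top [(array([258., 193.]), 0.65, array([602., -14.,  85.]))]
dial_grip scene [(array([272., 188.]), 0.79, array([597., -41.,  85.]))]
pointer top [(array([257., 189.]), 0.9, array([620., -12.,  60.]))]
pointer scene [(array([270., 187.]), 0.71, array([615., -19.,  60.]))]
green_mark top []
green_mark scene []
jar top [(array([151., 228.]), 0.72, array([487., 329.,  77.])), (array([260., 173.]), 0.62, array([669., -21.,  77.]))]
jar scene [(array([160., 152.]), 0.93, array([481., 285.,  77.])), (array([291., 182.]), 0.72, array([657., -57.,  77.]))]
vial top []
vial scene [(array([340., 309.]), 0.87, array([ 451., -374.,   84.]))]
cup top [(array([358., 193.]), 0.81, array([ 605., -344.,   58.]))]
cup scene [(array([370., 265.]), 0.61, array([ 602., -353.,   58.])), (array([269., 185.]), 0.27, array([618., -12.,  58.]))]
shaker top [(array([259., 172.]), 0.8, array([675., -18.,  55.]))]
shaker scene [(array([289., 183.]), 0.55, array([666., -44.,  55.]))]
{'clock': 0.9, 'joint_pos': array([-1.19751797,  0.41739354, -0.01030896,  1.61361285,  0.00472445,
        1.11071259, -0.05296547]), 'joint_vel': array([-6.75153190e-04,  1.48335660e-03,  2.40505361e-04,  1.40073554e-03,
       -7.99425299e-05,  5.90916287e-04, -2.03495280e-04]), 'effort': array([-1.33657893e-03, -8.64218903e+01,  6.77945539e-01, -4.35191846e+01,
        1.93201803e-02,  2.03582720e-03, -1.50403935e-05]), 'eef_pos': array([251.85437611, 571.97756091, 231.25868329]), 'tcp_rot': array([-3.14149334e+00,  5.93322119e-05,  2.72687101e+00]), 'wrist_force': array([ 0.14321278,  0.02715489, -0.36110474]), 'moment': array([-0.03290131, -0.04554871, -0.02718202]), 'gripper_force': 0.0, 'gripper_width': 85.53802582765151}
```

```bash
python3 - <<'E'
import cv2,numpy as np
a=cv2.imread("pics/top0.png")[130:250,190:330];b=cv2.imread("pics/scene0.png")[120:260,200:360]
cv2.imwrite("pics/t1.png",np.hstack([cv2.resize(a,(400,343),interpolation=2),cv2.resize(b,(392,343),interpolation=2)]))
E
```

```text
(no output)
```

View pics/t1.png

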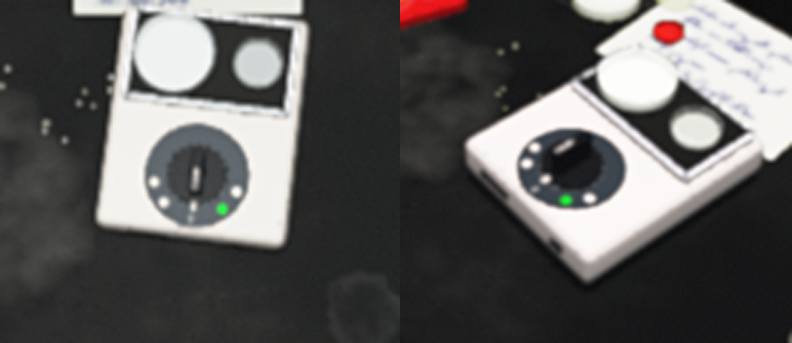

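View pics/scene0.png

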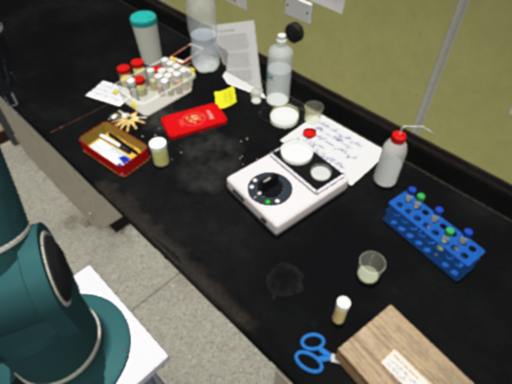

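The crop shows the pointer toward the front. The green button is at about pixel (268,203) in the top view, on the robot's right (−y), probably at +0.75 rad. The shaker is yawed slightly. I'll measure the poses precisely.

```bash
python3 - <<'E'
from h import *
G={}
for n in("top","scene"):
    f=cv2.imread(f"pics/{n}0.png");h=cv2.cvtColor(f,cv2.COLOR_BGR2HSV)
    m=cv2.inRange(h,(45,120,100),(80,255,255));k,l,s,c=cv2.connectedComponentsWithStats(m)
    for i in range(1,k):
        if s[i,4]>3: 
            w=px2w(n,c[i],57)
            if np.hypot(w[0]-610,w[1]+20)<120:print(n,"green",c[i].round(1),s[i,4],w.round(1))
    r=cams.trace(n,"shaker")[0];mm=r["mask"].astype(np.uint8)
    cv2.imwrite(f"pics/m{n}.png",mm*255)
    ct=max(cv2.findContours(mm,0,2)[0],key=cv2.contourArea)[:,0]
    P=np.array([px2w(n,p,55)[:2] for p in ct],np.float32);print(n,r["confidence"],cv2.minAreaRect(P))
    r=cams.trace(n,"dial")[0];mm=r["mask"];ys,xs=np.nonzero(mm);print("dial",mm.sum(),xs.min(),xs.max(),ys.min(),ys.max(),px2w(n,[xs.mean(),ys.mean()],70))
# dial dark-grey scale disc & white buttons (top)
f=cv2.imread("pics/top0.png");g=cv2.cvtColor(f,cv2.COLOR_BGR2GRAY)
m=(g<130).astype(np.uint8);k,l,s,c=cv2.connectedComponentsWithStats(m[170:215,238:282])
for i in range(1,k):
    if s[i,4]>200:
        d=(l==i).astype(np.uint8);ct=max(cv2.findContours(d,0,2)[0],key=cv2.contourArea)
        e=cv2.fitEllipse(cv2.convexHull(ct));p=np.array(e[0])+[238,170];print("disc",s[i],e,p,px2w("top",p,55.5))
for a in range(190,212):print(a,' '.join("%3d"%v for v in g[a,240:278]))
E
```

```text
top green [267.4 202.6] 13 [573.5 -46.3  57. ]
top 0.59 ((671.9591674804688, -22.497520446777344), (220.38912963867188, 274.81048583984375), 83.07402038574219)
dial 385 247 269 181 201 [610.42511548 -15.43975846  70.        ]
scene green [267.2 201.2] 25 [574.4 -48.1  57. ]
scene 0.86 ((673.1892700195312, -35.92460632324219), (244.88096618652344, 300.0836486816406), 83.13216400146484)
dial 468 257 283 173 197 [611.03808195 -24.91685736  70.        ]
disc [  3   4  36  35 882] ((20.45761489868164, 20.91659927368164), (34.796836853027344, 35.18362808227539), 96.119140625) [258.4576149  190.91659927] [612.72967624 -16.7536036   55.5       ]
190 190 113  98 107 106 104 106 105  81  67  67  68  68  68  67  62  52 124 204 157  71  36  58  66  66  67  66  63  60  78  98 104 104 104 103  99 116 190
191 189 112 117 144 143 119 106 104  82  67  68  67  69  68  68  62  58 122 190 143  65  45  61  67  67  66  66  65  65  86 101 105 104 103 102  98 116 189
192 187 121 164 216 216 161 115 104  86  70  68  68  69  69  69  62  64 128 183 136  64  53  65  68  67  67  66  64  62  80  99 103 103 102 10
[... 2277 characters left out ...]
 102 103 102 101 102 105 126 159 200 228 241 244 243 242 242 241 241 241 241
208 232 233 234 235 237 238 240 241 242 241 235 210 161 132 124 125 134 124 115 115 118 124 129 132 149 196 228 242 244 244 243 242 241 241 241 241 241 241
209 202 207 213 218 222 225 227 230 232 234 234 230 206 188 186 183 175 169 171 171 178 194 206 210 221 239 245 245 244 242 242 242 242 242 241 241 241 241
210 137 146 155 163 171 180 188 194 200 206 210 211 212 216 221 222 216 213 215 217 224 233 237 239 239 242 242 242 241 241 241 242 242 242 242 242 242 241
211  65  72  80  88  95 106 117 127 138 149 156 157 169 182 190 195 198 201 204 212 218 224 228 230 231 232 232 233 235 236 238 239 239 240 240 241 240 241
```

```bash
python3 - <<'E'
from h import *
from scipy.optimize import least_squares
g=cv2.cvtColor(cv2.imread("pics/top0.png"),cv2.COLOR_BGR2GRAY).astype(float)
P=[]
for (x,y) in((243,193),(247,200),(272,197)):
    yy,xx=np.mgrid[y-3:y+4,x-2:x+3] if x==272 else np.mgrid[y-3:y+3,x-2:x+3]
    w=np.clip(g[yy,xx]-140,0,None);P.append([(w*xx).sum()/w.sum(),(w*yy).sum()/w.sum()])
P.append([267.4,202.6]);print(np.round(P,1))
W=np.array([px2w("top",p,57)[:2] for p in P])
# order: y+ far... dial angle a: direction -x rotated CCW by a -> [-cos a,-sin a]; left(+y) is a<0
A=np.array([-1.28,-.75,1.28,.75])
f=lambda v:(v[:2]-50*np.c_[np.cos(A+v[2]),np.sin(A+v[2])]-W).ravel()
r=least_squares(f,[612,-17,-.1]);print(r.x,r.fun.round(1))
y=r.x[2];print("shaker ctr",r.x[:2]+65*np.array([np.cos(y),np.sin(y)]))
import itertools
E
```

```text
[[243.5 193.2]
 [246.8 200.3]
 [272.3 196.7]
 [267.4 202.6]]
[ 6.13440968e+02 -1.66386119e+01 -1.15875122e-01] [-0.  -0.1  0.1 -0.   0.3  0.1 -0.4  0.1]
shaker ctr [678.00507682 -24.15365098]
```

Call:
servo_tool(targets=[{"translation":[-569,-393,0],"turn":27.1},{"translation":[-569,-393,0],"turn":27.1},{"translation":[-569,-393,0],"turn":27.1},{"translation":[-569,-393,0],"turn":27.1},{"translation":[-569,-393,0],"turn":27.1}], grip=1, force=40)

```text
clock: 1.6
eef_pos: [383.6, 357.2, 231.5]
tcp_rot: [3.141, -0.0, 1.971]
wrist_force: [0.1, 0.7, 1.7]
gripper_width: 85.4
gripper_force: 0.0
```

```bash
cat >> h.py <<'E'
def to(x,y,z,yaw):
    from scipy.spatial.transform import Rotation as Ro
    s=telemetry.observe();R=Ro.from_euler("xyz",s["tcp_rot"]).as_matrix()
    d=R.T@(np.array([x,y,z])-s["eef_pos"]);w=(yaw-s["tcp_rot"][2]+np.pi)%(2*np.pi)-np.pi
    print("pos",s["eef_pos"].round(1),s["tcp_rot"].round(4),"shift",d.round(1),"turn",round(-np.degrees(w)/6,3),"F",s["wrist_force"].round(2),"M",s["moment"].round(2),"j7",s["joint_pos"][6].round(2),s["clock"])
E
python3 -c "
from h import *
to(613.8,-17.2,180,-.116)"
```

```text
pos [383.6 357.2 231.5] [ 3.1412e+00 -3.0000e-04  1.9707e+00] shift [-434.5   66.2   51.4] turn 19.927 F [0.13 0.74 1.65] M [ 0.05 -0.04 -0.05] j7 -0.35 1.6
```

Call:
servo_tool(targets=[{"translation":[-434,66,30],"turn":19.9},{"translation":[-434,66,30],"turn":19.9},{"translation":[-434,66,30],"turn":19.9},{"translation":[-434,66,30],"turn":19.9},{"translation":[-434,66,30],"turn":19.9}])

```text
clock: 2.1
eef_pos: [515.5, 145.6, 214.5]
tcp_rot: [3.141, -0.001, 1.221]
wrist_force: [0.6, 1.1, -0.2]
gripper_width: 85.6
gripper_force: 0.0
```

```bash
python3 -c "
from h import *
to(613.8,-17.2,180,-.116)"
```

```text
pos [515.5 145.6 214.5] [ 3.1411e+00 -6.0000e-04  1.2210e+00] shift [-119.3  148.1   34.5] turn 12.767 F [ 0.56  1.14 -0.18] M [ 0.1  -0.07 -0.02] j7 -0.54 2.1
```

Call:
servo_tool(targets=[{"translation":[-119,148,34],"turn":12.8},{"translation":[-119,148,34],"turn":12.8},{"translation":[-119,148,34],"turn":12.8},{"translation":[-119,148,34],"turn":12.8},{"translation":[-119,148,34],"turn":12.8}])

```text
clock: 2.6
eef_pos: [615.0, -20.8, 179.5]
tcp_rot: [3.139, 0.001, 0.464]
wrist_force: [-1.1, 0.8, 0.2]
gripper_width: 85.3
gripper_force: 0.0
```

```bash
python3 -c "
from h import *
to(613.8,-17.2,150,-.116)"
```

```text
pos [615.  -20.8 179.5] [3.1388e+00 1.5000e-03 4.6420e-01] shift [ 0.6 -3.9 29.5] turn 5.541 F [-1.07  0.83  0.21] M [0.01 0.11 0.01] j7 -0.83 2.6
```

Call:
servo_tool(targets=[{"translation":[0.6,-3.5,29],"turn":5.55},{"translation":[0.6,-3.5,29],"turn":5.55},{"translation":[0.6,-3.5,29],"turn":5.55},{"translation":[0.6,-3.5,29],"turn":5.55},{"translation":[0.6,-3.5,29],"turn":5.55}])

```text
clock: 3.1
eef_pos: [612.8, -11.0, 151.1]
tcp_rot: [3.141, 0.0, -0.106]
wrist_force: [-0.1, -0.5, 0.4]
gripper_width: 85.4
gripper_force: 0.0
```

```bash
python3 - <<'E'
from h import *
to(613.8,-17.2,72,-.116)
ims=[]
for n in("top","scene"):
    f=cams.grab_frame(n)[:,:,::-1];ims.append(cv2.resize(f[130:260,190:360],(400,306),interpolation=2))
cv2.imwrite("pics/t2.png",np.hstack(ims))
E
```

```text
pos [612.8 -11.  151.1] [ 3.141e+00  3.000e-04 -1.064e-01] shift [ 1.7  6.  79.1] turn 0.092 F [-0.09 -0.5   0.38] M [0.02 0.05 0.01] j7 -1.32 3.1
```

View pics/t2.png

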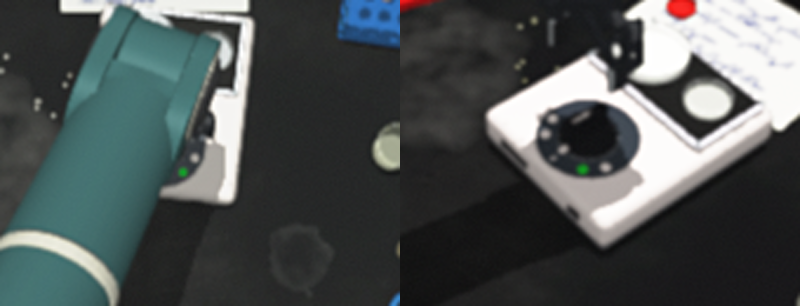

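The top view is covered by the arm. The scene view shows the open gripper above the dial with the dial undisturbed, so I'll go down in two steps.

Call:
servo_tool(targets=[{"translation":[1.7,6,15],"turn":0.1},{"translation":[1.7,6,40],"turn":0.1},{"translation":[1.7,6,40],"turn":0.1},{"translation":[1.7,6,40],"turn":0.1}])

```text
clock: 3.6
eef_pos: [613.7, -17.8, 111.2]
tcp_rot: [3.141, 0.001, -0.114]
wrist_force: [0.3, -1.1, -0.1]
gripper_width: 85.6
gripper_force: 0.0
```

```bash
python3 -c "
from h import *
to(613.8,-17.2,73,-.116)"
```

```text
pos [613.7 -17.8 111.2] [ 3.1412e+00  9.0000e-04 -1.1420e-01] shift [ 0.1 -0.6 38.2] turn 0.018 F [ 0.27 -1.06 -0.06] M [ 0.01 -0.04 -0.02] j7 -1.29 3.6
```

Down to the bar, then close gently. The finger force and the bar's position will show how well it is centred.

Call:
servo_tool(targets=[{"translation":[0,-0.5,20],"turn":0},{"translation":[0,-0.5,36],"turn":0},{"translation":[0,-0.5,36],"turn":0},{"translation":[0,-0.5,36],"turn":0}])

```text
clock: 4.0
eef_pos: [614.1, -17.1, 75.7]
tcp_rot: [3.141, 0.0, -0.115]
wrist_force: [-0.3, 0.7, -0.3]
gripper_width: 85.2
gripper_force: 0.0
```

Call:
servo_tool(targets=[{"translation":[0,0,0],"turn":0},{"translation":[0,0,0],"turn":0},{"translation":[0,0,0],"turn":0},{"translation":[0,0,0],"turn":0},{"translation":[0,0,0],"turn":0}], grip=-0.4, force=20)

```text
clock: 4.5
eef_pos: [614.0, -16.9, 75.4]
tcp_rot: [3.142, -0.0, -0.115]
wrist_force: [0.6, -0.4, -0.9]
gripper_width: 25.9
gripper_force: 0.0
```

Call:
servo_tool(targets=[{"translation":[0,0,0],"turn":0},{"translation":[0,0,0],"turn":0},{"translation":[0,0,0],"turn":0}], grip=-0.58)

```text
clock: 4.8
eef_pos: [614.0, -16.9, 75.3]
tcp_rot: [3.141, 0.0, -0.115]
wrist_force: [-0.2, -0.1, 0.3]
gripper_width: 17.7
gripper_force: 0.0
```

```bash
python3 - <<'E'
from h import *
to(613.8,-17.2,73,-.116)
f=cams.grab_frame("scene")[:,:,::-1];cv2.imwrite("pics/t3.png",cv2.resize(f[130:230,210:330],(720,600),interpolation=2))
E
```

```text
pos [614.  -16.9  75.3] [ 3.1415  0.     -0.1149] shift [-0.1  0.3  2.3] turn 0.011 F [-0.17 -0.08  0.27] M [ 0.04  0.01 -0.02] j7 -1.26 4.8
```

View pics/t3.png

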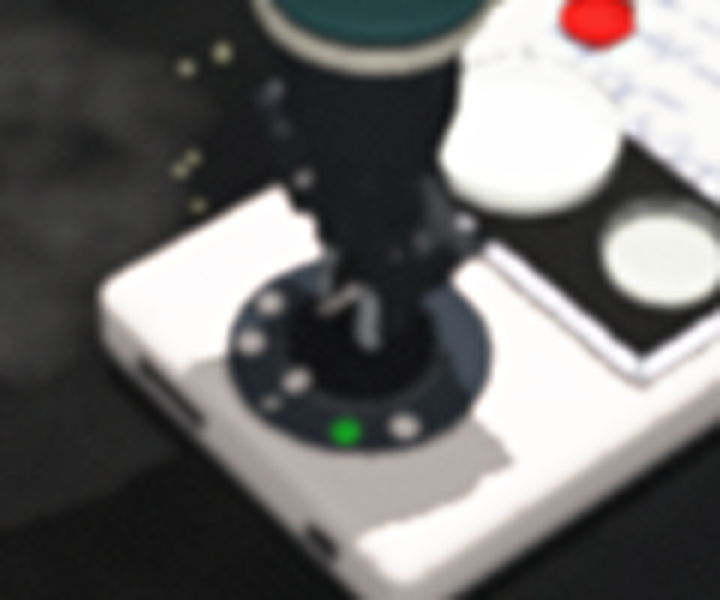

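The fingers straddle the bar with a 17.7 mm opening and no contact, so they are centred to within 2 mm. Next: go a bit lower, close, and raise.

Call:
servo_tool(targets=[{"translation":[0,0,3],"turn":0},{"translation":[0,0,5],"turn":0},{"translation":[0,0,5],"turn":0}])

```text
clock: 5.15
eef_pos: [613.7, -16.9, 69.9]
tcp_rot: [3.141, 0.001, -0.115]
wrist_force: [-1.4, 0.2, -0.3]
gripper_width: 17.9
gripper_force: 0.0
```

Call:
servo_tool(targets=[{"translation":[0,0,0],"turn":0},{"translation":[0,0,0],"turn":0},{"translation":[0,0,0],"turn":0},{"translation":[0,0,0],"turn":0}], grip=-1, force=30)

```text
clock: 5.55
eef_pos: [613.8, -16.8, 70.1]
tcp_rot: [3.142, 0.0, -0.115]
wrist_force: [0.8, 0.9, -4.4]
gripper_width: 13.6
gripper_force: 31.6
```

```bash
python3 -c "
from h import *
to(613.8,-17.2,73,-.116)"
```

```text
pos [613.8 -16.8  70.1] [ 3.1416e+00  3.0000e-04 -1.1480e-01] shift [ 0.   0.4 -2.9] turn 0.012 F [ 0.82  0.86 -4.41] M [ 0.28 -0.01 -0.03] j7 -1.26 5.55
```

Call:
servo_tool(targets=[{"translation":[0,0,-3],"turn":0},{"translation":[0,0,-6],"turn":0},{"translation":[0,0,-9],"turn":0},{"translation":[0,0,-11.5],"turn":0},{"translation":[0,0,-11.5],"turn":0}])

```text
clock: 6.05
eef_pos: [613.9, -16.8, 82.3]
tcp_rot: [-3.141, 0.0, -0.115]
wrist_force: [-5.0, 3.1, 1.1]
gripper_width: 13.2
gripper_force: 32.4
```

Call:
servo_tool(targets=[{"translation":[0,0,0],"turn":0},{"translation":[0,0,0],"turn":0}])

```text
clock: 6.25
eef_pos: [613.9, -16.8, 81.9]
tcp_rot: [-3.141, 0.0, -0.115]
wrist_force: [-4.2, 3.9, 1.1]
gripper_width: 13.5
gripper_force: 32.4
```

```bash
python3 - <<'E'
from h import *
to(613.8,-17.2,73,-.116)
f=cams.grab_frame("scene")[:,:,::-1];cv2.imwrite("pics/t4.png",cv2.resize(f[130:230,210:330],(720,600),interpolation=2))
E
```

```text
pos [613.9 -16.8  81.9] [-3.1414e+00  1.0000e-04 -1.1480e-01] shift [-0.   0.5  8.9] turn 0.012 F [-4.16  3.88  1.06] M [ 0.68  0.91 -0.06] j7 -1.27 6.25
```

View pics/t4.png

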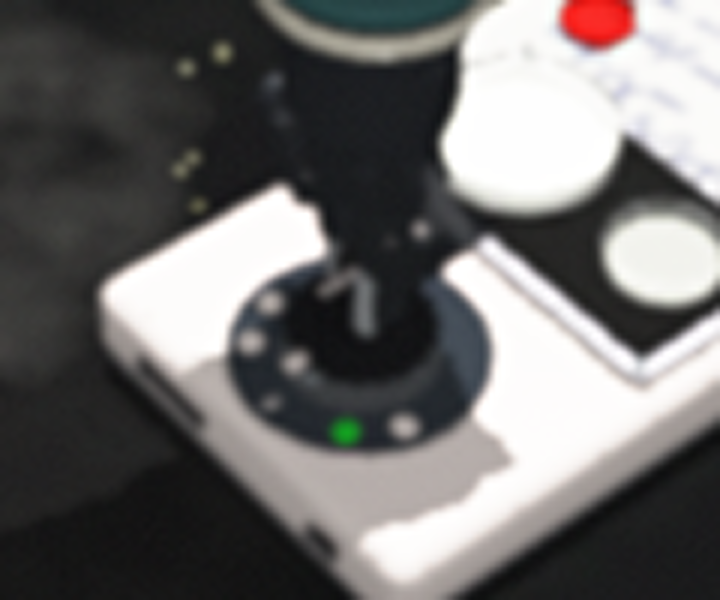

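The flange is visibly lifted and the pointer moved up from (297,380) to (293,362). Now turn counter-clockwise by 0.75 rad.

Call:
servo_tool(targets=[{"translation":[0,0,0],"turn":-0.5},{"translation":[0,0,0],"turn":-1.2},{"translation":[0,0,0],"turn":-2},{"translation":[0,0,0],"turn":-2.8},{"translation":[0,0,0],"turn":-3.6}])

```text
clock: 6.8
eef_pos: [613.9, -16.6, 81.8]
tcp_rot: [-3.141, 0.0, 0.266]
wrist_force: [-3.3, 4.0, -0.5]
gripper_width: 13.6
gripper_force: 32.1
```

Call:
servo_tool(targets=[{"translation":[0,0,0],"turn":-0.9},{"translation":[0,0,0],"turn":-1.8},{"translation":[0,0,0],"turn":-2.7},{"translation":[0,0,0],"turn":-3.56},{"translation":[0,0,0],"turn":-3.56}])

```text
clock: 7.3
eef_pos: [613.8, -16.5, 81.8]
tcp_rot: [-3.141, -0.0, 0.639]
wrist_force: [-3.5, 4.7, -0.2]
gripper_width: 13.6
gripper_force: 32.3
```

Call:
servo_tool(targets=[{"translation":[0,0,0],"turn":0},{"translation":[0,0,0],"turn":0}])

```text
clock: 7.5
eef_pos: [613.8, -16.5, 81.8]
tcp_rot: [-3.141, -0.0, 0.635]
wrist_force: [-3.2, 4.8, 1.3]
gripper_width: 13.7
gripper_force: 32.4
```

```bash
python3 - <<'E'
from h import *
to(613.8,-17.2,73,.634)
f=cams.grab_frame("scene")[:,:,::-1];cv2.imwrite("pics/t5.png",cv2.resize(f[130:230,210:330],(720,600),interpolation=2))
E
```

```text
pos [613.8 -16.5  81.8] [-3.141e+00 -1.000e-04  6.352e-01] shift [-0.4  0.5  8.8] turn 0.011 F [-3.2   4.78  1.33] M [1.   0.82 0.01] j7 -0.64 7.5
```

View pics/t5.png

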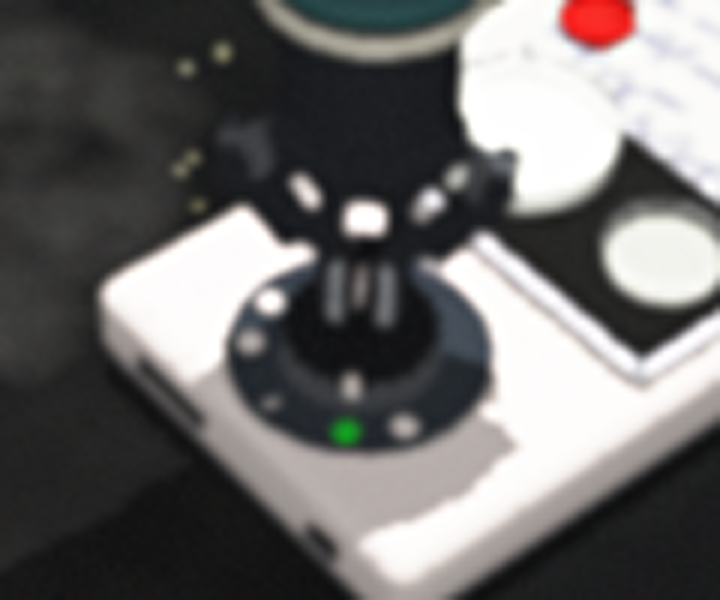

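The pointer now stands straight above the green button, with its tip at (350,385) and the button at (345,432). Next I'll lower gently towards the tooth level, about z = 77.6.

Call:
servo_tool(targets=[{"translation":[0,0,1],"turn":0},{"translation":[0,0,2],"turn":0},{"translation":[0,0,3],"turn":0},{"translation":[0,0,3.5],"turn":0},{"translation":[0,0,3.5],"turn":0}])

```text
clock: 8.05
eef_pos: [613.8, -16.5, 78.2]
tcp_rot: [-3.141, 0.0, 0.635]
wrist_force: [-3.4, 4.2, -1.0]
gripper_width: 13.5
gripper_force: 32.3
```

Call:
servo_tool(targets=[{"translation":[0,0,0.5],"turn":0},{"translation":[0,0,1],"turn":0},{"translation":[0,0,1],"turn":0}])

```text
clock: 8.35
eef_pos: [613.8, -16.5, 77.3]
tcp_rot: [-3.141, 0.0, 0.635]
wrist_force: [-3.3, 5.0, 0.5]
gripper_width: 13.6
gripper_force: 32.5
```

Call:
servo_tool(targets=[{"translation":[0,0,0.4],"turn":0},{"translation":[0,0,0.8],"turn":0},{"translation":[0,0,0.8],"turn":0}])

```text
clock: 8.65
eef_pos: [613.8, -16.5, 76.5]
tcp_rot: [-3.141, 0.0, 0.635]
wrist_force: [-3.2, 5.3, 0.7]
gripper_width: 13.6
gripper_force: 32.5
```

```bash
python3 -c "
from h import *
to(613.8,-17.2,73,.634)"
```

```text
pos [613.8 -16.5  76.5] [-3.141   0.      0.6352] shift [-0.4  0.6  3.5] turn 0.012 F [-3.2   5.27  0.68] M [1.02 0.8  0.11] j7 -0.63 8.65
```

Call:
servo_tool(targets=[{"translation":[0,0,0.4],"turn":0},{"translation":[0,0,0.8],"turn":0},{"translation":[0,0,0.8],"turn":0}])

```text
clock: 8.95
eef_pos: [613.8, -16.5, 75.8]
tcp_rot: [-3.141, -0.0, 0.635]
wrist_force: [-5.2, 5.2, 3.4]
gripper_width: 13.5
gripper_force: 32.6
```

Call:
servo_tool(targets=[{"translation":[0,0,0.4],"turn":0},{"translation":[0,0,0.8],"turn":0},{"translation":[0,0,0.8],"turn":0}])

```text
clock: 9.25
eef_pos: [613.9, -16.5, 75.1]
tcp_rot: [-3.141, -0.0, 0.635]
wrist_force: [-5.6, 5.4, 5.4]
gripper_width: 13.3
gripper_force: 33.1
```

```bash
python3 -c "
from h import *
to(613.8,-17.2,73,.634)"
```

```text
pos [613.9 -16.5  75.1] [-3.141e+00 -1.000e-04  6.353e-01] shift [-0.5  0.5  2.1] turn 0.013 F [-5.6   5.36  5.37] M [0.98 1.17 0.1 ] j7 -0.63 9.25
```

Fz is rising at about 3 N/mm, so the pin is resting on a tooth. I'll sweep under this light load, watching Fz and the moment.

Call:
servo_tool(targets=[{"translation":[0,0,0],"turn":-0.2},{"translation":[0,0,0],"turn":-0.4},{"translation":[0,0,0],"turn":-0.4}])

```text
clock: 9.55
eef_pos: [613.8, -16.5, 75.0]
tcp_rot: [-3.141, -0.0, 0.678]
wrist_force: [-3.6, 4.8, 2.2]
gripper_width: 13.8
gripper_force: 32.6
```

```bash
python3 -c "
from h import *
to(613.8,-17.2,73,.634)"
```

```text
pos [613.8 -16.5  75. ] [-3.141e+00 -1.000e-04  6.779e-01] shift [-0.5  0.5  2. ] turn 0.419 F [-3.58  4.78  2.2 ] M [1.05 0.88 0.06] j7 -0.6 9.55
```

Call:
servo_tool(targets=[{"translation":[0,0,0],"turn":-0.2},{"translation":[0,0,0],"turn":-0.4},{"translation":[0,0,0],"turn":-0.4}])

```text
clock: 9.85
eef_pos: [613.8, -16.5, 75.0]
tcp_rot: [-3.141, -0.0, 0.72]
wrist_force: [-3.4, 5.4, 1.4]
gripper_width: 13.5
gripper_force: 32.6
```

```bash
python3 -c "
from h import *
to(613.8,-17.2,73,.634)"
```

```text
pos [613.8 -16.5  75. ] [-3.141e+00 -2.000e-04  7.198e-01] shift [-0.5  0.5  2. ] turn 0.819 F [-3.36  5.41  1.41] M [1.05 0.87 0.05] j7 -0.56 9.85
```

Call:
servo_tool(targets=[{"translation":[0,0,0.4],"turn":0},{"translation":[0,0,0.8],"turn":0},{"translation":[0,0,0.8],"turn":0}])

```text
clock: 10.15
eef_pos: [613.8, -16.5, 74.0]
tcp_rot: [-3.141, 0.0, 0.719]
wrist_force: [-3.6, 5.5, 1.2]
gripper_width: 13.3
gripper_force: 32.5
```

```bash
python3 -c "
from h import *
to(613.8,-17.2,73,.634)"
```

```text
pos [613.8 -16.5  74. ] [-3.141   0.      0.7191] shift [-0.5  0.5  1. ] turn 0.812 F [-3.61  5.49  1.25] M [1.02 0.81 0.06] j7 -0.56 10.15
```

Call:
servo_tool(targets=[{"translation":[0,0,0.4],"turn":0},{"translation":[0,0,0.8],"turn":0},{"translation":[0,0,0.8],"turn":0}])

```text
clock: 10.45
eef_pos: [613.8, -16.5, 73.3]
tcp_rot: [-3.141, -0.0, 0.719]
wrist_force: [-2.6, 4.8, 1.0]
gripper_width: 13.1
gripper_force: 32.5
```

```bash
python3 -c "
from h import *
to(613.8,-17.2,73,.634)"
```

```text
pos [613.8 -16.5  73.3] [-3.141 -0.     0.719] shift [-0.5  0.5  0.3] turn 0.812 F [-2.57  4.79  0.96] M [0.99 0.72 0.  ] j7 -0.56 10.45
```

The dial is dropping freely at about 1 N, with no moment, at +0.085 rad. Continue down.

Call:
servo_tool(targets=[{"translation":[0,0,0.5],"turn":0},{"translation":[0,0,1],"turn":0},{"translation":[0,0,1.5],"turn":0},{"translation":[0,0,1.5],"turn":0}])

```text
clock: 10.85
eef_pos: [613.8, -16.5, 71.7]
tcp_rot: [-3.141, -0.0, 0.719]
wrist_force: [-3.1, 5.0, 0.8]
gripper_width: 13.4
gripper_force: 32.4
```

Call:
servo_tool(targets=[{"translation":[0,0,0.5],"turn":0},{"translation":[0,0,1],"turn":0},{"translation":[0,0,1],"turn":0}])

```text
clock: 11.15
eef_pos: [613.8, -16.4, 70.7]
tcp_rot: [-3.141, 0.0, 0.719]
wrist_force: [-3.9, 5.7, 0.5]
gripper_width: 13.4
gripper_force: 32.4
```

```bash
python3 -c "
from h import *
to(613.8,-17.2,70,.634)"
```

```text
pos [613.8 -16.4  70.7] [-3.141   0.      0.7191] shift [-0.5  0.6  0.7] turn 0.812 F [-3.92  5.68  0.46] M [1.08 0.73 0.09] j7 -0.56 11.15
```

Call:
servo_tool(targets=[{"translation":[0,0,0.5],"turn":0},{"translation":[0,0,1],"turn":0},{"translation":[0,0,1],"turn":0}])

```text
clock: 11.45
eef_pos: [613.8, -16.5, 70.0]
tcp_rot: [-3.141, -0.0, 0.719]
wrist_force: [-4.8, 4.6, 5.3]
gripper_width: 13.9
gripper_force: 33.0
```

Call:
servo_tool(targets=[{"translation":[0,0,0.4],"turn":0},{"translation":[0,0,0.8],"turn":0},{"translation":[0,0,0.8],"turn":0}])

```text
clock: 11.75
eef_pos: [613.9, -16.5, 69.8]
tcp_rot: [-3.141, -0.001, 0.719]
wrist_force: [-10.7, 5.5, 16.1]
gripper_width: 13.3
gripper_force: 34.7
```

```bash
python3 -c "
from h import *
to(613.8,-17.2,70,.634)"
```

```text
pos [613.9 -16.5  69.8] [-3.1407e+00 -5.0000e-04  7.1900e-01] shift [-0.5  0.5 -0.2] turn 0.811 F [-10.66   5.52  16.06] M [1.21 2.31 0.07] j7 -0.56 11.75
```

The dial is on the bottom: z is 69.8, the same as in park, at 16 N. Ease off, open, and rise.

Call:
servo_tool(targets=[{"translation":[0,0,-0.6],"turn":0},{"translation":[0,0,-0.6],"turn":0}])

```text
clock: 11.95
eef_pos: [613.9, -16.5, 70.0]
tcp_rot: [-3.141, -0.0, 0.719]
wrist_force: [-6.7, 4.5, 8.2]
gripper_width: 13.3
gripper_force: 33.5
```

Call:
servo_tool(targets=[{"translation":[0,0,0],"turn":0},{"translation":[0,0,0],"turn":0},{"translation":[0,0,0],"turn":0},{"translation":[0,0,0],"turn":0}], grip=0)

```text
clock: 12.35
eef_pos: [614.1, -17.1, 69.6]
tcp_rot: [3.141, -0.0, 0.718]
wrist_force: [0.0, 1.0, -0.2]
gripper_width: 42.4
gripper_force: 0.0
```

Call:
servo_tool(targets=[{"translation":[0,0,-15],"turn":0},{"translation":[0,0,-40],"turn":0},{"translation":[0,0,-80],"turn":0},{"translation":[0,0,-120],"turn":0},{"translation":[0,0,-120],"turn":0}])

```text
clock: 12.85
eef_pos: [616.3, -17.5, 195.9]
tcp_rot: [3.137, -0.006, 0.718]
wrist_force: [0.9, 0.1, -1.2]
gripper_width: 42.3
gripper_force: 0.0
```

```bash
python3 - <<'E'
from h import *
to(613.8,-17.2,73,.634)
f=cams.grab_frame("scene")[:,:,::-1];cv2.imwrite("pics/t6.png",cv2.resize(f[130:230,210:330],(720,600),interpolation=2))
E
```

```text
pos [616.3 -17.5 195.9] [ 3.1367 -0.0063  0.7182] shift [ -2.4  -2.5 122.9] turn 0.804 F [ 0.94  0.07 -1.25] M [-0.01 -0.04 -0.03] j7 -0.63 12.85
```

View pics/t6.png

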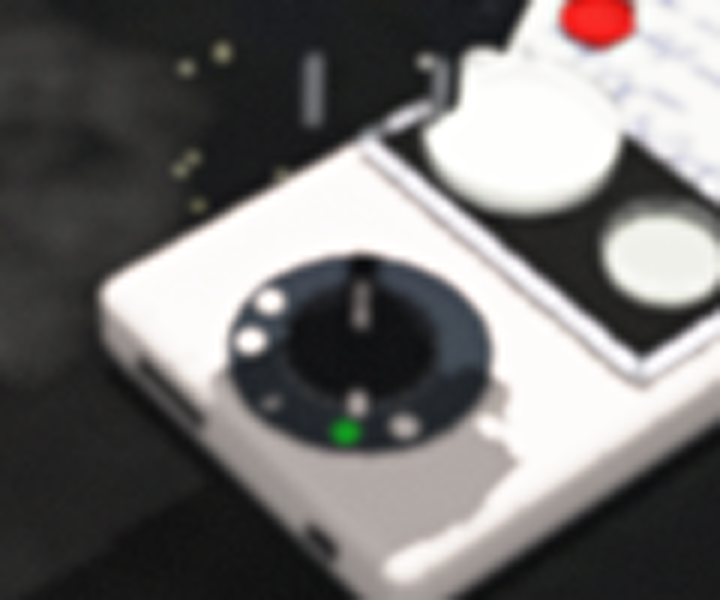

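The dial is down, flange flat on the shaker's top, with the pointer tip at (357,403) beside the green button at (345,432). The gripper is clear, so I'll hand it in.

Call:
servo_tool(targets=[{"translation":[0,0,0],"turn":0},{"translation":[0,0,0],"turn":0},{"translation":[0,0,0],"turn":0}])

```text
clock: 13.2
eef_pos: [613.5, -16.9, 188.8]
tcp_rot: [-3.141, 0.001, 0.719]
wrist_force: [-0.3, -0.3, 0.7]
gripper_width: 42.9
gripper_force: 0.0
```

```bash
python3 -c "
from h import *
print(robot.sign_off())"
```

```text
the job is handed in; nothing more can be done
None
```

I unlocked the dial, turned it to the green button, pressed it fully down into its notch (about 0.085 rad past the button, peak wrist force about 16 N upward) and released it; I handed the job in at 13.2 s, and the sign-off returned no verdict.

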